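# Ease the cover off the microscope's light source with a wedge bar

## Robot

A 7-joint arm with a two-finger parallel gripper is mounted at the origin on the work surface. World frame = base frame: x ahead of the robot, y to its left, z up, the work surface at z = 0. Lengths are in m, angles in rad, forces in N, time in s.
With the tool pointing down it reaches from about 0.35 to 0.9 m from the base axis. Payload 19.9 kg.
Tool frame: the origin (TCP) lies between the finger pads; the fingertips stand 8 mm ahead of it and the grasp point (between the pads) lies 11 mm behind it; z points along the fingers, y is the line along which they close (so a half turn about z gives the same grasp; the last joint's range is limited). The gripper opens to 94 mm and grips with 3 to 60 N. Pads are 16 mm wide; open, the fingers measure 119 mm over their backs; the gripper's body (75 mm by 177 mm) begins 78 mm behind the grasp point.
Start: joints at [1.272, 0.417, -0.01, 1.614, 0.005, 1.111, -0.053], TCP at [0.159, -0.604, 0.188] pointing down, gripper open.
Joint ranges: [-2.81, 2.81], [-0.39, 2.02], [-1.27, 1.25], [0.06, 2.57], [-1.19, 4.33], [0.19, 2], [-2.82, 2.82]. Speed limits (rad/s): [1.89, 1.89, 2.39, 2.39, 3.01, 3.01, 3.01].

## Interface

Orientations are given as a rotation vector (axis times angle).
In Python, from plant import ctrl, planner, cams, job_done gives the robot as it stands. Calls block until the motion is done:
- ctrl.move_ptp(position, orientation): joint-space move of the TCP to a pose.
- ctrl.line_to(position, rotation=None, feed=0.15): straight line of the TCP; rotation=None keeps the orientation; feed is the mean speed in m/s.
- ctrl.move_joints(angles): joint-space move.
- ctrl.open_jaws() and ctrl.close(newtons=None): open the fingers fully, or close them until they stop; newtons is the grip in N (None keeps the last).
- ctrl.dwell(seconds).
- planner.ik(position, orientation): joint angles nearest the present ones, or None.
- ctrl.sense(): the state.
- cams.grab_frame(name): name is "scene" or "top" or "wrist"; returns the picture (384x512x3 uint8, blue, green, red); there is no depth.
- cams.get_calibration(name): a dict with "camera_matrix" (3x3 intrinsics, pixels), "R" (3x3) and "t" (3): a world point X has camera coordinates R X + t. Camera axes: x right, y down, z forward; pixel columns grow to the right and rows downward; lengths in m; the calibration is good to about 2 mm. The wrist camera is an equidistant fisheye: a pixel r from the principal point sees the ray r / f radians off the axis. A picture is of the moment at which its call begins: read the wrist's pose just before it. get_calibration takes no time and is no camera call; for the wrist camera it gives the pose at the moment of the call.
A pose or a line that the arm cannot do raises ctrl.IKError and nothing moves.
- job_done(): hands the job in; it is judged then, once.
The state is a dict: "clock": time; "qpos": joint angles; "dq": joint speeds; "effort": joint torques, N m; "tcp_pos": TCP position; "ee_rot": TCP orientation; "contact_force": force on the tool from outside, world axes, zero at the start; "torque": the same for the moment, N m; "opening": finger opening in m; "grasp_force": force on a finger pad.
Only numpy, scipy, OpenCV 4.12 (cv2) and the standard library are available. Lean on these libraries where they do the work, as an engineer would, in place of code of your own. Each camera call takes 0.05 s, during which the arm holds its last target. There are 200 camera calls.

## Task

The pale cover of the microscope's light source is press-fitted onto its lower half. Take the orange wedge bar from its white rest and work it gently into the seam from the left and right ends in turn, a little at a time so that the cover never gets more than about 5 mm higher at one end than at the other, until the cover has come free of its press fit at both ends and sits level and loose on the lower half, about 6 mm up. Then lay the bar back across its rest; touch the cover with nothing but the bar, never press the bar with more than about 25 N, and leave the other things where they are.

Things in the scene. Friction and masses are not known exactly. Their poses are not given: they have to be found in the camera images.
- lamp_base: Lower half of the light source, fixed, in a bench cradle: slate-grey box 80 mm (x) by 100 mm (y), seam plane 50 mm above the table. Origin on the table under its centre; z up, x away from the robot at yaw 0, y to its left end. Cradle and clamp screws reach 91 mm out along x, up to 38 mm high; along y nothing is longer than the pry lugs (44 mm wide, ends 67 mm from the centre).
- frame: Aluminium lamp frame inside, fixed in the lower half: the spigot the cover is pressed on, 66 mm (x) by 90 mm (y), standing 14 mm above the seam plane, so its end walls are 45 mm from the centre. Delicate: the tip of the bar may meet it only lightly (under about 10 N). Origin on the table under its centre.
- mouth_left (a point): Seam mouth at the left (+y) end: middle of the outer edge of the lower lug's flat top (the ledge, 50 mm above the table), 67 mm from the centre. Axes as lamp_base; the bar goes in along -y, flat on the ledge. 45 mm from the centre the upright end wall of the frame (see there) ends the ledge.
- mouth_right (a point): The same at the right (-y) end; the bar goes in along +y. At both ends the upper lug flares: the mouth is 6 mm high at its outer edge and narrows evenly to nothing 53.5 mm from the centre.
- cover_top (a point): Centre of the cover's flat top, 28 mm above its underside (two black sockets rise 10 mm more). The cover is a loose pale cap, 80 x 100 mm, about 200 g, pressed over the 14 mm high spigot; sprung ribs hold it by friction. Driving the wedge takes about 8 to 18 N of push and rises steeply when home; the cover stays where it is left.
- lip_left (a point): Point under the cover's left lug, 53.5 mm from the cover's centre. Its height over the seam plane is how far that end is raised: 0 at the start. Raising one end lets the other sink back by about half as much. With the bar fully home an end is 6 mm up or more; ribs then snap out beneath it and carry it 5.5 to 7 mm up.
- lip_right (a point): The same point under the cover's right lug.
- wedge_mid (a point): Centre of the orange nylon wedge bar, half-way up its 16 mm. 60 g, 150 mm long along its y, 20 mm wide (x), flat underneath, double-ended: the middle 70 mm is 16 mm thick with black bands; from there the top slopes evenly down over 40 mm to a tip 2 mm thick at each end, 75 mm from the centre. Grasp it by the middle, across its width.
- rest: White porcelain instrument rest, fixed: base 70 x 150 x 5 mm, two cross ribs 50 mm to each side of its centre along its y, 14 mm wide, tops 24 mm above the table. The bar lies across both, along the rest's y. Stops on the ribs, inner faces 25 mm from the middle along x, rise 6 mm above the tops. Origin on the table under its centre.
- rest_mid (a point): Point midway between the two ribs of the rest, at the height of their tops.
- specimen_box: Bystander: open white plastic box 110 x 150 x 32 mm holding four lying vials. Origin at its underside.
- vial_a: Bystander: clear capped specimen vial, 24 mm across, 57 mm tall. Origin at its underside.
- vial_b: Bystander: clear capped specimen vial, 24 mm across, 57 mm tall. Origin at its underside.
- petri: Bystander: clear Petri dish, 90 mm across, 14 mm high. Origin at its underside.
- blue_lid: Bystander: blue plastic pot lid, 96 mm across, 9 mm high. Origin at its underside.
There are look-alikes about, which are no part of the job. Leave any blue or pink look-alike of the part that bears wedge_mid alone.

How it is judged:
By the outcome, as a careful person would: the job done as asked, in the order asked, and still so for the second after the job is handed in, with the robot touching nothing.
It also fails if it takes over 72 s, if anything falls off the work surface, if the arm or the gripper's body presses on something with over 40 N, if the wrist force passes 120 N, or if a joint passes its speed limit or range.

## Working session

There is one attempt and no reset: what is moved stays moved. The work goes in short steps, each a Python script; the robot and the scene stay as the last script left them, time stands still between calls to the robot, and variables do not carry over. Pictures are saved under pics/ and viewed, at most 10 in all, crops included, and the job is handed in when it is done.

```bash
ls; mkdir -p pics
python3 - <<'E'
from plant import ctrl, planner, cams, job_done
import cv2
for n in ("scene","top"):
    im=cams.grab_frame(n); cv2.imwrite(f"pics/{n}0.png",im)
    c=cams.get_calibration(n); print(n,c["camera_matrix"].tolist(),c["R"].round(4).tolist(),c["t"].round(4).tolist())
s=ctrl.sense();print(s)
E
```

```text
pics
scene [[412.02506061668197, 0.0, 259.1260098366161], [0.0, 412.02506061668197, 190.07629921063156], [0.0, 0.0, 1.0]] [[0.0072, 0.9999, 0.0088], [0.6163, 0.0024, -0.7875], [-0.7875, 0.0111, -0.6162]] [0.0013, -0.2799, 1.5042]
top [[475.9667815491939, 0.0, 250.48626207351546], [0.0, 475.9667815491939, 184.79206620522535], [0.0, 0.0, 1.0]] [[0.0004, -1.0, -0.0076], [-0.9866, 0.0009, -0.1632], [0.1632, 0.0076, -0.9866]] [0.0063, 0.5602, 1.1783]
{'clock': 0.1, 'qpos': array([ 1.27148887,  0.4178683 , -0.01032078,  1.61409555,  0.00470859,
        1.11069581, -0.05299232]), 'dq': array([-0.0001903 , -0.00247541,  0.00078919,  0.00011823, -0.00187099,
       -0.00137308, -0.00148611]), 'effort': array([ 1.25733142e-03, -8.52575827e+01,  6.40532076e-01, -4.26696610e+01,
       -4.87619836e-02,  1.63571443e-02,  9.00933105e-05]), 'tcp_pos': array([ 0.1592586 , -0.60401087,  0.18712421]), 'ee_rot': array([-3.11450887e+00, -4.03766800e-01,  3.40293405e-04]), 'contact_force': array([-0.2166566 , -0.12842656,  0.24185666]), 'torque': array([-0.00813096,  0.0119159 , -0.04744796]), 'grasp_force': 0.0, 'opening': 0.09383002297948274}
```

View pics/scene0.png

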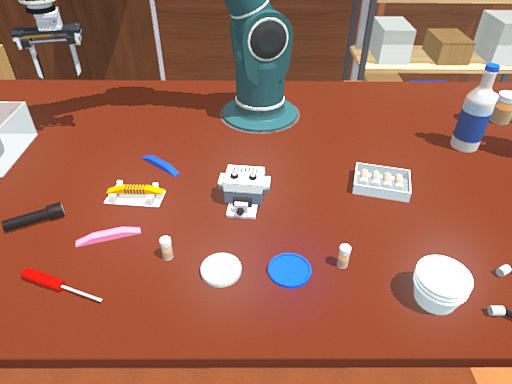

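View pics/top0.png

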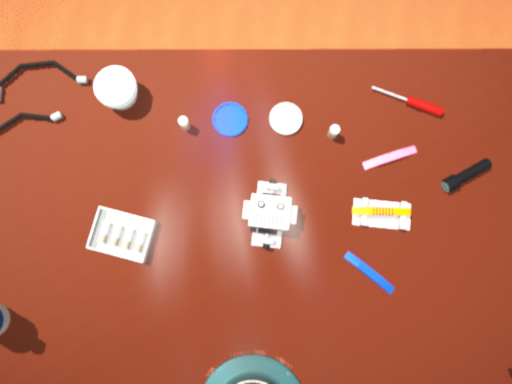

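The scene view shows the lamp at about (245,185) with lugs at its left and right ends, and the orange bar on its rest at (136,190). The top view has the lamp at (270,213) and the bar at (382,211). Both run roughly along y. The blue and pink bars are look-alikes. Next: coarse positions, then wrist views.

```bash
cat > h.py <<'E'
from plant import ctrl, planner, cams, job_done
import cv2, numpy as np
from scipy.spatial.transform import Rotation as Ro
def ray(c,uv,fish=False):
    K=c["camera_matrix"];uv=np.asarray(uv,float)
    x=(uv[0]-K[0,2])/K[0,0];y=(uv[1]-K[1,2])/K[1,1]
    if fish:
        r=np.hypot(x,y);d=np.array([x/r*np.sin(r),y/r*np.sin(r),np.cos(r)]) if r>1e-9 else np.array([0,0,1.])
    else: d=np.array([x,y,1.])
    d=c["R"].T@d; return -c["R"].T@c["t"], d/np.linalg.norm(d)
def onz(c,uv,z,fish=False):
    o,d=ray(c,uv,fish); return o+d*(z-o[2])/d[2]
def tri(rays):
    A=np.zeros((3,3));b=np.zeros(3)
    for o,d in rays:
        P=np.eye(3)-np.outer(d,d);A+=P;b+=P@o
    X=np.linalg.solve(A,b); return X,[float(np.linalg.norm((np.eye(3)-np.outer(d,d))@(X-o))) for o,d in rays]
def orange(im):
    h=cv2.cvtColor(im,cv2.COLOR_BGR2HSV); m=cv2.inRange(h,(12,150,150),(32,255,255))
    return m
def down(yaw): # tool z down, tool y axis at world angle yaw+90deg ; yaw=0: tool x along +x
    return (Ro.from_euler('z',yaw)*Ro.from_rotvec([np.pi,0,0])).as_rotvec()
def snap(name):
    c=cams.get_calibration("wrist");im=cams.grab_frame("wrist");cv2.imwrite(f"pics/{name}.png",im)
    np.savez(f"pics/{name}.npz",**{k:np.asarray(c[k]) for k in("camera_matrix","R","t")});return c,im
def load(name):
    z=np.load(f"pics/{name}.npz");return {k:z[k] for k in z},cv2.imread(f"pics/{name}.png")
E
python3 - <<'E'
from h import *
R=[]
for n in("scene","top"):
    c=cams.get_calibration(n);im=cv2.imread(f"pics/{n}0.png");m=orange(im)
    k,l,st,ce=cv2.connectedComponentsWithStats(m)
    for i in range(1,k):
        if st[i,4]>15: print(n,st[i],ce[i],onz(c,ce[i],.03))
print('lamp top',onz(cams.get_calibration("top"),(271,212),.078),'lug L/R',onz(cams.get_calibration("top"),(247,210),.06),onz(cams.get_calibration("top"),(294,214),.06))
c=cams.get_calibration("scene");print('scene lugs',onz(c,(269,183),.06),onz(c,(221,181),.06))
s=ctrl.sense();c=cams.get_calibration("wrist");print("camera_matrix",c["camera_matrix"].tolist())
Rt=Ro.from_rotvec(s["ee_rot"]).as_matrix();cp=-c["R"].T@c["t"]
print("cam in tool",Rt.T@(cp-s["tcp_pos"]),"\n",Rt.T@c["R"].T)
print("tool axes\n",Rt)
for p in ([.42,-.27,.25],[.42,0,.25],[.42,.12,.1],[.42,-.12,.1]):
  for y in (-np.pi/2,0,np.pi/2): print(p,y,planner.ik(p,down(y)))
E
```

```text
scene [344  80  17   2  19] [351.63157895  80.89473684] [-0.22629616  0.37459599  0.03      ]
scene [106 184  59  10 406] [135.2364532  188.99014778] [ 0.48907479 -0.33495693  0.03      ]
top [ 0  0 14 12 55] [4.01818182 3.85454545] [1.07576216 0.69496366 0.03      ]
top [18  0 13 13 76] [24.26315789  5.27631579] [1.07123899 0.63785117 0.03      ]
top [31  1  8  5 19] [34.21052632  3.10526316] [1.07768334 0.61047422 0.03      ]
top [463   0  49  34 674] [486.51928783   9.42581602] [ 1.05367406 -0.64603589  0.03      ]
top [355 208  57   8 330] [384.93939394 210.86969697] [ 0.49444656 -0.34032024  0.03      ]
lamp top [ 0.48649543 -0.04500935  0.078     ] lug L/R [0.4935133  0.01479336 0.06      ] [ 0.48335089 -0.10344936  0.06      ]
scene lugs [0.50079065 0.02024508 0.06      ] [ 0.49265613 -0.10518166  0.06      ]
camera_matrix [[297.3186396354542, 0.0, 251.69642455761584], [0.0, 297.3186396354542, 187.23202148324168], [0.0, 0.0, 1.0]]
cam in tool [ 0.06899421 -0.00070494 -0.19781731] 
 [[ 6.53404102e-04 -9.70811808e-01 -2.39841627e-01]
 [ 9.99999590e-01  7.84841418e-04 -4.52504781
[... 923 characters left out ...]
.1] -1.5707963267948966 [ 0.58180972  0.38196494 -1.07820784  2.11949686  0.43881667  0.88357936
  2.38760914]
[0.42, 0.12, 0.1] 0 [ 0.42714635  0.30783495 -0.87897899  2.12286641  0.31750146  0.84413956
 -2.21383055]
[0.42, 0.12, 0.1] 1.5707963267948966 [ 0.56441836  0.37116267 -1.05451238  2.11984685  0.4225603   0.87750545
 -0.73910072]
[0.42, -0.12, 0.1] -1.5707963267948966 [-0.71736361  0.36647703  1.09392776  2.16996185 -0.43886748  0.84687581
 -2.49217595]
[0.42, -0.12, 0.1] 0 [ 0.57684456  0.22393596 -0.40872877  2.13394125  0.12270323  0.80539308
 -1.47877285]
[0.42, -0.12, 0.1] 1.5707963267948966 [ 0.73426536  0.24565879 -0.58610533  2.12934943  0.18591292  0.81500637
  0.03382988]
```

Run:
```python
from h import *
o=down(np.pi/2)
for n,p in (("b1",[.46,-.45,.16]),("b2",[.52,-.39,.16]),("l1",[.46,-.17,.16]),("l2",[.52,-.09,.16])):
    if n in("b1",): ctrl.move_ptp(p,o)
    else: ctrl.line_to(p,feed=.3)
    ctrl.dwell(.25); snap(n)
print(ctrl.sense()["clock"])
cv2.imwrite("pics/m1.png",np.hstack([cv2.imread(f"pics/{n}.png") [:, 56:456] for n in("b1","l1")]))
cv2.imwrite("pics/m2.png",cv2.resize(load("l2")[1],None,fx=1.5,fy=1.5))
```

```text
4.4083
```

View pics/m1.png

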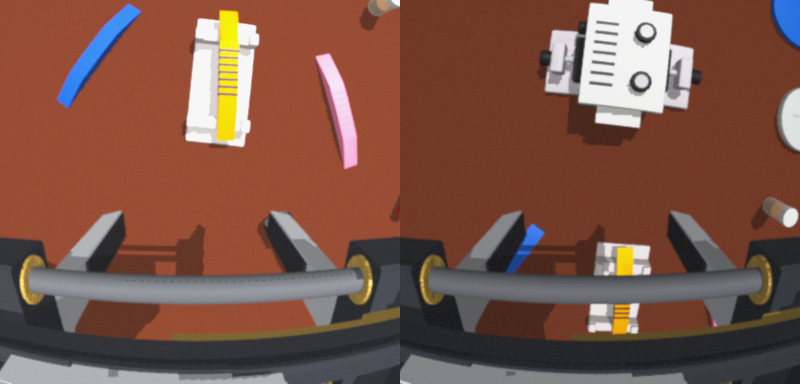

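View pics/m2.png

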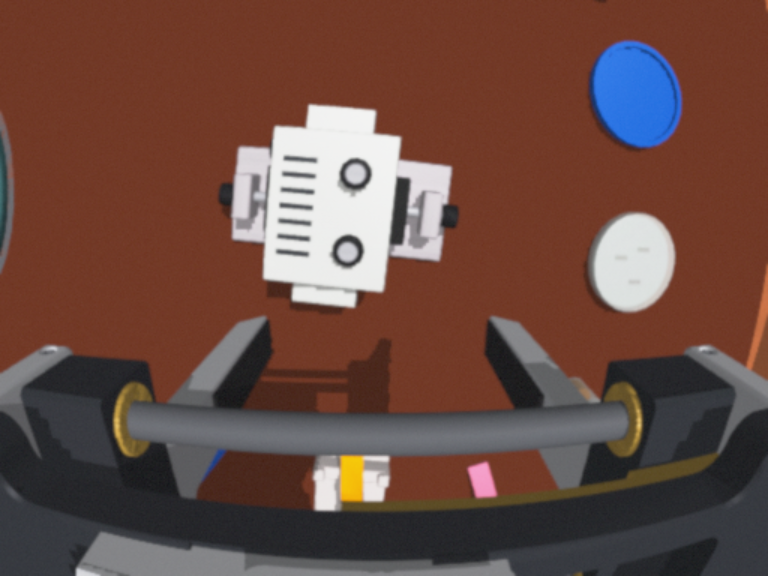

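m1 shows the bar at (228,75), near-vertical across both ribs. In m2 the cover-top corners are at (276,127), (400,136), (383,291) and (264,276), and the lug ends are at (342,107) and (325,304).

Run:
```python
from h import *
def bar_ends(n):
    c,im=load(n);m=orange(im)
    m=cv2.morphologyEx(m,cv2.MORPH_CLOSE,np.ones((7,7)))
    k,l,st,ce=cv2.connectedComponentsWithStats(m); 
    i=max((i for i in range(1,k) if ce[i][1]<200),key=lambda i:st[i,4]); print(n,st[i],ce[i])
    ys,xs=np.nonzero(l==i)
    y0,y1=ys.min(),ys.max(); 
    # ends: mean column of rows near the end
    box=cv2.boxPoints(cv2.minAreaRect(np.c_[xs,ys].astype(np.float32)));box=box[np.argsort(box[:,1])]
    return c,[box[:2].mean(0),box[2:].mean(0)]
a,b=bar_ends("b1"),bar_ends("b2")
E=[tri([ray(x[0],x[1][i],True) for x in(a,b)]) for i in(0,1)]
print("bar ends",E)
p,q=E[0][0],E[1][0];print("len",np.linalg.norm(p-q),"mid",(p+q)/2,"yaw deg",np.degrees(np.arctan2(-(p-q)[0],(p-q)[1])))
# cover corners
c1,i1=load("l1");c2,i2=load("l2")
P1=np.array([(672,12),(664,112),(579,101)],float)+[-400+56,0]
P2=np.array([(400,136),(383,291),(264,276)])/1.5
def sub(im,P):
    g=cv2.cvtColor(im,cv2.COLOR_BGR2GRAY);r=P.astype(np.float32).reshape(-1,1,2).copy()
    cv2.cornerSubPix(g,r,(4,4),(-1,-1),(3,50,.01));return r.reshape(-1,2)
s1,s2=sub(i1,P1),sub(i2,P2);print(s1-P1,s2-P2)
C=[tri([ray(c1,u,True),ray(c2,v,True)]) for u,v in zip(s1,s2)]
for x in C:print(x)
X=[x[0] for x in C];print("sides",np.linalg.norm(X[0]-X[1]),np.linalg.norm(X[1]-X[2]),"centre",(X[0]+X[2])/2,"yaw",np.degrees(np.arctan2(-(X[0]-X[1])[0],(X[0]-X[1])[1])),np.degrees(np.arctan2(-(X[2]-X[1])[1],-(X[2]-X[1])[0])))
# all 4 corners of l2 on z=.078
Q=sub(i2,np.array([(276,127),(400,136),(383,291),(264,276)])/1.5);Z=[onz(c2,u,.078,True) for u in Q]
print(np.round(Z,4),"centre",np.mean(Z,0))
W=[onz(c2,np.array(u)/1.5,.056,True) for u in((342,106),(325,304))];print("lug ends",W,np.mean(W,0),np.linalg.norm(W[0]-W[1]))
s=[cv2.resize(i1[0:150,180:350],None,fx=2.3,fy=2.3,interpolation=2),cv2.resize(i2[50:215,135:320],None,fx=2.1,fy=2.09,interpolation=2)]
```

```text
b1 [ 273   10   22  130 2348] [283.41780239  74.05579216]
b2 [ 219   59   22  135 2419] [228.61016949 124.58701943]
bar ends [(array([ 0.49564372, -0.25811518,  0.02984122]), [0.0004604465400467397, 0.0004604465400467838]), (array([ 0.49254914, -0.40650725,  0.03746013]), [0.000269981547520298, 0.00026998154752039824])]
len 0.1486197603263429 mid [ 0.49409643 -0.33231122  0.03365068] yaw deg -1.194674334294924
[[-0.22766113  1.93507195]
 [-2.12084961  0.58393097]
 [-1.10498047  1.18769836]] [[ 0.02678426  0.06716665]
 [-0.72310384  0.27410889]
 [-0.78974915  1.65196228]]
(array([0.53317481, 0.0022673 , 0.07762786]), [4.757227033993276e-05, 4.757227033983737e-05])
(array([ 0.52208182, -0.09712571,  0.0783801 ]), [8.145553342017352e-05, 8.145553342017927e-05])
(array([ 0.44318147, -0.08846686,  0.0774551 ]), [0.00014469485442306524, 0.00014469485442300387])
sides 0.10001295692909529 0.07937945396061344 centre [ 0.48817814 -0.04309978  0.07754148] yaw -6.368274768854876 -6.262812188929645
[[ 0.4543  0.0109  0.078 ]
 [ 0.5332  0.0022  0.078 ]
 [ 0.522  -0.0972  0.078 ]
 [ 0.4434 -0.0884  0.078 ]] centre [ 0.48824218 -0.04313098  0.078     ]
lug ends [array([0.49552631, 0.02488755, 0.056     ]), array([ 0.48184793, -0.11243943,  0.056     ])] [ 0.48868712 -0.04377594  0.056     ] 0.13800651539188433
```

Run:
```python
from h import *
for n in("b1","b2"):
    c,im=load(n);m=cv2.morphologyEx(orange(im),cv2.MORPH_CLOSE,np.ones((7,7)))
    k,l,st,ce=cv2.connectedComponentsWithStats(m)
    i=max((i for i in range(1,k) if ce[i][1]<200),key=lambda i:st[i,4]);ys,xs=np.nonzero(l==i)
    print(n,"cam",-c["R"].T@c["t"])
    for r,z in((ys.min(),.026),(ys.max(),.026)):
        cx=[xs[ys==rr].mean() for rr in (range(r+2,r+6) if r==ys.min() else range(r-5,r-1))]
        print("end",(np.mean(cx),r),onz(c,(np.mean(cx),r+(-.5 if r==ys.min() else .5)),z,True))
    print("centroid on .036",onz(c,ce[i],.036,True))
    # black bands: dark pixels inside bar
    g=im[...,2];d=((l==i)&(orange(im)==0)).astype(np.uint8)
    yy,xx=np.nonzero(d[:, :]); ok=(yy>ys.min()+8)&(yy<ys.max()-8);yy,xx=yy[ok],xx[ok];print("bands",yy.min(),yy.max(),xx.mean(),
      [onz(c,(xx.mean(),v),.040,True)[1].round(4) for v in(yy.min(),yy.max())])
a=[cv2.resize(load(n)[1][y:y+150,x:x+100],(400,600),interpolation=cv2.INTER_CUBIC) for n,x,y in(("b1",235,5),("b2",180,50))]
cv2.imwrite("pics/m3.png",np.hstack(a))
```

```text
b1 cam [ 0.45897396 -0.38063413  0.35789118]
end (np.float64(284.5), np.int64(10)) [ 0.49603122 -0.25653198  0.026     ]
end (np.float64(281.25), np.int64(139)) [ 0.49202389 -0.40762841  0.026     ]
centroid on .036 [ 0.49299634 -0.33532643  0.036     ]
bands 49 129 283.8018292682927 [np.float64(-0.3081), np.float64(-0.3951)]
b2 cam [ 0.5188554  -0.32095187  0.35781111]
end (np.float64(230.375), np.int64(59)) [ 0.49536312 -0.25658961  0.026     ]
end (np.float64(228.0), np.int64(193)) [ 0.49128729 -0.41036589  0.026     ]
centroid on .036 [ 0.4939493  -0.33092202  0.036     ]
bands 87 165 228.78925619834712 [np.float64(-0.2905), np.float64(-0.3746)]
```

View pics/m3.png

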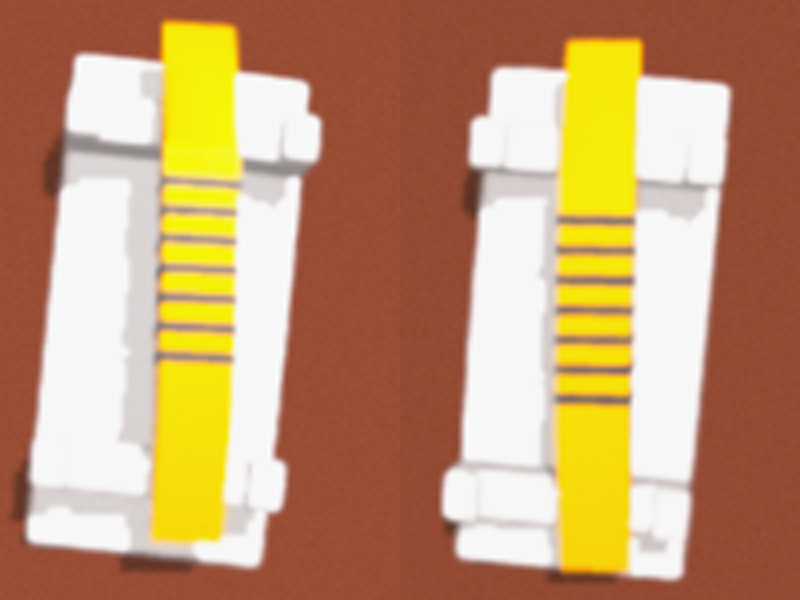

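m3: the bar has 7 bands. The middle band is at (197,268) in the left panel and (595,309) in the right; the rest is yawed a few degrees more than the bar.

Run:
```python
from h import *
c1,_=load("b1");c2,_=load("b2")
f1=lambda x,y:(235+x/4-.375,5+y/4-.375)
f2=lambda x,y:(180+(x-400)/4-.375,50+y/4-.375)
for n,u,v in(("first",(199,181),(597,219)),("mid",(197,268),(595,309)),("last",(195,357),(593,399)),
  ("tipfar L",(163,22),(567,40)),("tipfar R",(236,26),(642,40)),("tipnear L",(153,540),(562,571)),("tipnear R",(222,540),(629,571)),
  ("stopR near-right out",(286,462),(690,482)),("rest bottom-left",(27,541),(457,556)),("rest bottom-right",(259,566),(683,578)),("rest topleft",(75,55),(493,69)),("rest topright",(308,83),(729,86))):
    X,e=tri([ray(c1,f1(*u),True),ray(c2,f2(*v),True)]);print(n,X.round(4),round(e[0]*1e3,2))
for f,c,L in((f1,c1,[(75,55),(308,83),(259,566),(27,541)]),(f2,c2,[(493,69),(729,86),(683,578),(457,556)])):
    print(np.round([onz(c,f(*u),z,True) for u,z in zip(L,(.024,.024,.005,.005))],4).tolist())
```

```text
first [ 0.4942 -0.3088  0.0377] 0.38
mid [ 0.4936 -0.3331  0.0376] 0.34
last [ 0.4929 -0.3575  0.0385] 0.26
tipfar L [ 0.4855 -0.2579  0.0267] 0.14
tipfar R [ 0.5062 -0.2583  0.0267] 0.08
tipnear L [ 0.4825 -0.4077  0.0305] 0.24
tipnear R [ 0.5016 -0.4075  0.0309] 0.32
stopR near-right out [ 0.52   -0.3846  0.0213] 1.08
rest bottom-left [ 0.4467 -0.4101  0.0037] 0.09
rest bottom-right [ 0.5169 -0.4176  0.0015] 0.26
rest topleft [ 0.4612 -0.2617  0.0054] 0.16
rest topright [ 0.5307 -0.2684  0.0063] 0.03
[[0.461, -0.2678, 0.024], [0.5271, -0.274, 0.024], [0.5161, -0.4171, 0.005], [0.4467, -0.4099, 0.005]]
[[0.4644, -0.2649, 0.024], [0.5301, -0.271, 0.024], [0.5171, -0.4168, 0.005], [0.4471, -0.4098, 0.005]]
```

```bash
cat >> h.py <<'E'
LC=np.array([.4882,-.0431]);LY=np.radians(-6.3);EY=np.array([-np.sin(LY),np.cos(LY)]);OR=down(np.pi/2+LY)
def pos(side,d,z): # side +1 left, -1 right; tip d (m) from lamp centre
    return [*(LC+side*(d+.075)*EY),z]
def F():
    s=ctrl.sense();f=s["contact_force"];return s,float(f[:2]@EY),float(f[2])
E
python3 - <<'E'
from h import *
og=down(np.pi/2-np.radians(1.45))
ctrl.move_ptp([.4938,-.333,.09],og); ctrl.line_to([.4938,-.333,.0205],feed=.12)
ctrl.close(24); s=ctrl.sense();print(s["opening"],s["grasp_force"],s["tcp_pos"],s["contact_force"])
ctrl.line_to([.4938,-.333,.09],feed=.15); ctrl.dwell(.1)
ctrl.line_to(pos(-1,.085,.09),OR,feed=.2); ctrl.dwell(.2); 
snap("g1"); s,fy,fz=F();print(s["opening"],s["grasp_force"],fy,fz,s["tcp_pos"],s["clock"])
cv2.imwrite("pics/m4.png",load("g1")[1])
E
```

```text
0.019133939958874895 23.99996191263199 [ 0.49382834 -0.33298279  0.0204947 ] [ 0.39030769 -0.02784557 -0.25133667]
0.018936386593529864 23.999888598918915 0.23459681743546806 -0.9897529454113803 [ 0.47059635 -0.20284347  0.08982967] 9.0667
```

View pics/m4.png

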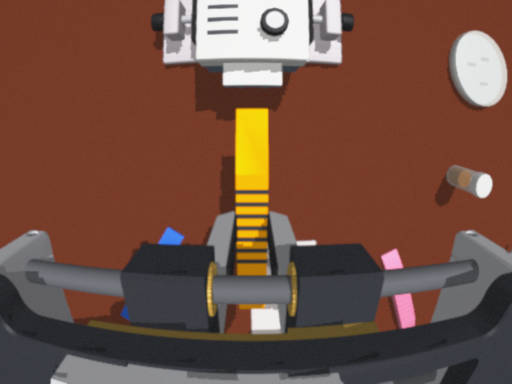

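m4: the bar is held straight, its tip edge at row 108, cols 236–269. It is lined up with the lug, which ends at row 85, col 252.

Run:
```python
from h import *
c,im=load("g1");m=orange(im)[100:180];ys,xs=np.nonzero(m[:, 225:280]);r=ys.min()+100
print(r,[ (k,xs[ys==k-100].min()+225,xs[ys==k-100].max()+225) for k in (r,r+2,r+10,r+40)])
X=onz(c,(252.5,r-.5),.095,True);v=X[:2]-LC;print("tip d",-v@EY,"lat",v@[np.cos(LY),np.sin(LY)])
# descend, find the ledge
ctrl.line_to(pos(-1,.074,.052),feed=.15);ctrl.line_to(pos(-1,.062,.0490),feed=.06);ctrl.dwell(.15)
s,f0,z0=F();print("bias",f0,z0)
for k in range(12):
    ctrl.line_to(pos(-1,.062,.0490-.0005*(k+1)),feed=.02);ctrl.dwell(.05);s,fy,fz=F();print(k,s["tcp_pos"][2].round(5),round(fy-f0,2),round(fz-z0,2))
    if fz-z0>2.5: break
print(s["clock"])
```

```text
108 [(np.int64(108), np.int64(237), np.int64(267)), (np.int64(110), np.int64(236), np.int64(268)), (np.int64(118), np.int64(235), np.int64(268)), (np.int64(148), np.int64(235), np.int64(268))]
tip d 0.08593413669370503 lat 8.495288188245693e-05
bias -0.08413626110539094 -0.8578980915742752
0 0.04849 -1.36 0.49
1 0.04799 -0.17 -0.09
2 0.04749 0.4 0.25
3 0.04699 0.82 0.7
4 0.04648 -0.5 -0.12
5 0.04601 0.18 1.2
6 0.04548 -0.37 0.87
7 0.04501 0.91 -0.01
8 0.04449 -0.4 0.76
9 0.04401 -0.11 0.92
10 0.0435 -1.05 1.68
11 0.04297 0.3 1.28
13.5917
```

Run:
```python
from h import *
c,im=snap("g2");sc=cams.grab_frame("scene");cv2.imwrite("pics/sc2.png",sc)
cs=cams.get_calibration("scene");K=cs["camera_matrix"]
def pr(X):
    x=K@(cs["R"]@X+cs["t"]);return x[:2]/x[2]
s=ctrl.sense();t=s["tcp_pos"];print(s["tcp_pos"],s["torque"],s["contact_force"],s["opening"])
e=np.array([*EY,0]);print("expected tip/tail px if flat",pr(t+[0,0,.003]+.075*e),pr(t+[0,0,.003]-.075*e),pr(t+[0,0,.011]))
a=cv2.resize(im[60:260,170:340],(510,600),interpolation=2);b=cv2.resize(sc[155:215,180:209+0],(290,600),interpolation=2)
b=cv2.resize(sc[165:215,165:265],(800,400),interpolation=2)
cv2.imwrite("pics/m5.png",np.vstack([b,cv2.resize(im[60:160,170:370],(400,200))if 0 else np.hstack([cv2.resize(im[80:180,200:300],(200,200)),np.zeros((200,600,3),np.uint8)])]))
m=orange(im)
for k in range(60,200,4):
    x=np.nonzero(m[k,215:290])[0]
    if len(x)>5: print(k,x.min()+215,x.max()+215,end='; ')
```

```text
[ 0.47314081 -0.17926625  0.04300822] [-0.00225168 -0.08210318 -0.01316336] [ 0.65182347 -0.63852968  1.72280763] 0.019132158342783676
expected tip/tail px if flat [221.70647845 182.67385174] [166.55167024 178.83814744] [193.7209901  178.33648915]
116 239 265; 120 236 267; 124 235 268; 128 235 268; 132 235 268; 136 235 268; 140 235 268; 144 235 268; 148 235 268; 152 235 268; 156 235 268; 160 235 268; 164 235 268; 168 235 268; 172 235 268; 176 235 268; 180 235 268; 184 235 268; 188 235 268; 196 235 268;
```

View pics/m5.png

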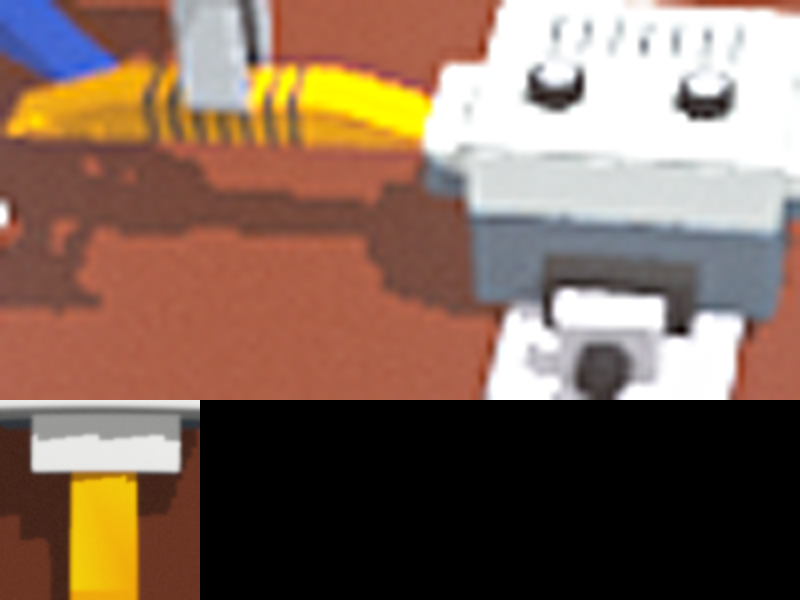

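The scene crop shows the bar tip entering the right mouth, with the bar slightly nose-up: it pivots in the pads and rests on the ledge (contact at about z 0.047). I'll raise to the nominal height and drive in.

```bash
cat >> h.py <<'E'
def drive(side,d0,d1,z,fmax=20,b=None,off=.0009,st=.0015,dw=.06):
    n=int(np.ceil((d0-d1)/st)); out=[]
    for d in np.linspace(d0,d1,n+1)[1:]:
        ctrl.line_to(pos(side,d-off,z),feed=.03);ctrl.dwell(dw)
        s,fy,fz=F();fy=side*(fy-b[0]);fz-=b[1];out.append((round(d*1e3,1),round(fy,1),round(fz,1)))
        if fy>fmax: break
    print(out,s["clock"],round(s["opening"],4)); return d
E
python3 - <<'E'
from h import *
b=(-.08,-.86)
ctrl.line_to(pos(-1,.062,.0465),feed=.05);ctrl.dwell(.1);s,fy,fz=F();print(fy-b[0],fz-b[1])
drive(-1,.0629,.0506,.0465,b=b)
cv2.imwrite("pics/sc3.png",cams.grab_frame("scene")); snap("g3")
E
```

```text
-0.18784337234212473 -0.2502937103735813
[(np.float64(61.5), 0.2, 0.5), (np.float64(60.2), -0.3, -0.1), (np.float64(58.8), -0.5, -0.4), (np.float64(57.4), 1.0, 0.7), (np.float64(56.1), 6.1, 1.5), (np.float64(54.7), 10.2, 2.6), (np.float64(53.3), 13.0, 4.1), (np.float64(52.0), 14.4, 4.6), (np.float64(50.6), 15.8, 4.4)] 16.8167 0.0189
```

```bash
cat >> h.py <<'E'
def slip(a,b):
    A,B=[cv2.cvtColor(load(n)[1],cv2.COLOR_BGR2GRAY)[185:262,240:264].mean(1) for n in(a,b)]
    A=A-A.mean();B=B-B.mean()
    x=np.arange(len(A));best=max(((np.corrcoef(A[10:-10],np.interp(x[10:-10]+d,x,B))[0,1]),d) for d in np.arange(-8,8,.1))
    print("slip corr,px",best)
def cross(side,zt=.135,d=.080,z=.0485):
    ctrl.line_to(pos(-side,.076,.0475),feed=.15)
    ctrl.line_to(pos(-side,.080,zt),feed=.25)
    ctrl.line_to(pos(side,d,zt),feed=.35)
    ctrl.line_to(pos(side,.074,z),feed=.25)
    ctrl.line_to(pos(side,.062,.0475),feed=.08);ctrl.dwell(.15)
E
python3 - <<'E'
from h import *
slip("g1","g2");slip("g1","g3")
b=(-.08,-.86)
for d in (.06,):
    ctrl.line_to(pos(-1,d,.0465),feed=.06);ctrl.dwell(.05);s,fy,fz=F();print("withdraw",fy,fz)
ctrl.line_to(pos(-1,.076,.0475),feed=.15)
ctrl.line_to(pos(-1,.11,.12),feed=.25);ctrl.dwell(.15);snap("l3");cv2.imwrite("pics/l3v.png",load("l3")[1])
print(ctrl.sense()["clock"])
E
```

```text
slip corr,px (np.float64(0.9793976425789345), np.float64(0.19999999999997087))
slip corr,px (np.float64(0.9926422535123499), np.float64(0.5999999999999694))
withdraw 0.6863860130936147 -0.27394638560586776
18.2167
```

View pics/l3v.png

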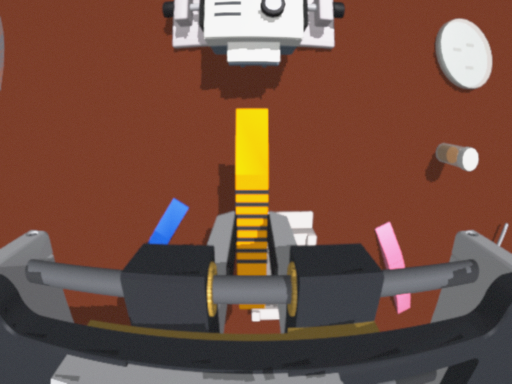

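The bar is still held straight with no slip (tip at row 108). On to the left end.

Run:
```python
from h import *
ctrl.line_to(pos(-1,.085,.135),feed=.3)
ctrl.line_to(pos(1,.080,.135),feed=.35);ctrl.line_to(pos(1,.074,.0485),feed=.25)
ctrl.line_to(pos(1,.0629,.0475),feed=.08);ctrl.dwell(.15);s,f0,z0=F();print("bias",f0,z0)
ctrl.line_to(pos(1,.0629,.0465),feed=.05)
d=drive(1,.062,.0478,.0465,b=(-.08,-.86),off=-.0009)
cv2.imwrite("pics/sc4.png",cams.grab_frame("scene"));snap("g4");slip("g1","g4")
```

```text
bias 0.2988125221590955 -0.9873961922505095
[(np.float64(60.6), -1.0, -0.3), (np.float64(59.2), 0.3, -0.3), (np.float64(57.7), 0.2, 0.8), (np.float64(56.3), 5.5, 1.0), (np.float64(54.9), 6.8, 1.5), (np.float64(53.5), 7.5, 1.1), (np.float64(52.1), 7.7, 2.6), (np.float64(50.6), 6.9, 1.5), (np.float64(49.2), 6.7, 1.7), (np.float64(47.8), 6.9, 1.0)] 23.7917 0.019
slip corr,px (np.float64(0.9881875661682945), np.float64(-0.2000000000000277))
```

Run:
```python
from h import *
ctrl.line_to(pos(1,.062,.0465),feed=.08)
cross(-1);s,f0,z0=F();print("bias",f0,z0)
ctrl.line_to(pos(-1,.060,.0465),feed=.05)
d=drive(-1,.0595,.0455,.0465,b=(0,-.9),off=.0009)
snap("g5");slip("g1","g5")
```

```text
bias -0.6056218592737777 -0.3907187093009402
[(np.float64(58.1), -0.5, 0.8), (np.float64(56.7), 0.4, -0.3), (np.float64(55.3), 2.3, 0.9), (np.float64(53.9), 5.8, 2.5), (np.float64(52.5), 6.7, 1.3), (np.float64(51.1), 7.1, 0.7), (np.float64(49.7), 5.9, 1.8), (np.float64(48.3), 5.9, 0.8), (np.float64(46.9), 2.9, 0.7), (np.float64(45.5), 2.0, 0.9)] 30.275 0.0189
slip corr,px (np.float64(0.992531591885113), np.float64(0.09999999999997122))
```

Run:
```python
from h import *
d=drive(-1,.0455,.0430,.0465,fmax=6,b=(0,-.9),off=.0009,st=.0005,dw=.08)
```

```text
[(np.float64(45.1), 4.9, 1.1), (np.float64(44.7), 7.0, 1.7)] 30.9917 0.0188
```

Run:
```python
from h import *
ctrl.line_to(pos(-1,.062,.0465),feed=.1)
cross(1)
ctrl.line_to(pos(1,.059,.0465),feed=.05)
d=drive(1,.0580,.0458,.0465,b=(0,-.9),off=-.0009)
d=drive(1,d,.0430,.0465,fmax=6.5,b=(0,-.9),off=-.0009,st=.0005,dw=.06)
snap("g6");slip("g1","g6")
ctrl.line_to(pos(1,d+.0005+.0009,.0465),feed=.03)
for k in range(1,9):
    ctrl.line_to(pos(1,d+.0005+.0009,.0465-.0005*k),feed=.03);ctrl.dwell(.04);s,fy,fz=F();print(k,round(fy,1),round(fz+.9,1),end="; ")
    if fz+.9>8: break
print(s["clock"])
```

```text
[(np.float64(56.6), 0.0, 1.3), (np.float64(55.3), -0.0, 0.6), (np.float64(53.9), 0.4, 0.6), (np.float64(52.6), 0.2, 0.3), (np.float64(51.2), 3.5, 1.6), (np.float64(49.9), 5.4, 1.9), (np.float64(48.5), 5.4, 0.7), (np.float64(47.2), 0.6, 0.8), (np.float64(45.8), 0.4, -0.6)] 37.0833 0.019
[(np.float64(45.3), 0.7, 0.0), (np.float64(44.9), -0.4, 0.5), (np.float64(44.4), 0.3, 0.3), (np.float64(43.9), 4.7, 0.6), (np.float64(43.5), 6.4, 1.6), (np.float64(43.0), 8.9, 2.9)] 38.9333 0.0191
slip corr,px (np.float64(0.9899847413847379), np.float64(-0.2000000000000277))
1 7.5 2.4; 2 8.1 2.6; 3 8.7 3.2; 4 9.1 4.1; 5 8.4 3.6; 6 9.9 4.2; 7 8.9 3.9; 8 7.5 4.6; 41.5667
```

Run:
```python
from h import *
ctrl.line_to(pos(1,.062,.0465),feed=.1);ctrl.line_to(pos(1,.076,.0475),feed=.15);ctrl.line_to(pos(1,.080,.135),feed=.3)
ctrl.line_to([.53,-.18,.15],feed=.4);ctrl.dwell(.15);snap("v1")
ctrl.line_to([.45,-.18,.15],feed=.3);ctrl.dwell(.15);snap("v2");print(ctrl.sense()["clock"])
cv2.imwrite("pics/m6.png",np.hstack([cv2.resize(load("v1")[1][0:130,100:300],(400,260)),cv2.resize(load("v2")[1][0:130,180:380],(400,260))]))
```

```text
44.2917
```

View pics/m6.png

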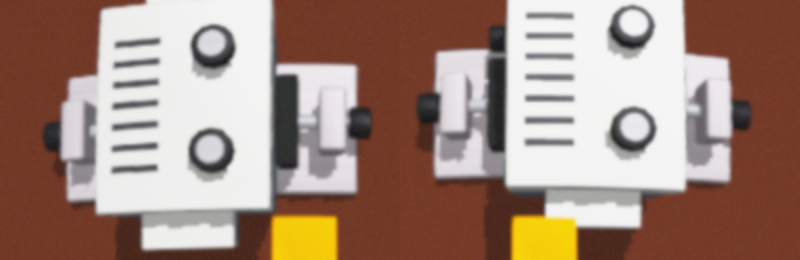

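m6 shows the cover with seven slots and near corners at (97,213)/(273,209) on the left and (506,187)/(686,190) on the right. I'll triangulate the slot centroids for tilt and height, using the start views as a reference.

```bash
cat >> h.py <<'E'
def slots(n,roi):
    c,im=load(n);x0,y0,x1,y1=roi;g=cv2.cvtColor(im,cv2.COLOR_BGR2GRAY)[y0:y1,x0:x1]
    bh=cv2.morphologyEx(g,cv2.MORPH_BLACKHAT,np.ones((5,5),np.uint8)).astype(float);m=(bh>25).astype(np.uint8)
    k,l,st,ce=cv2.connectedComponentsWithStats(m);P=[]
    for i in range(1,k):
        if 12<=st[i,2]<=32 and st[i,3]<=8 and st[i,0]>0:
            w=bh*(l==i);ys,xs=np.mgrid[0:g.shape[0],0:g.shape[1]];P.append(((w*xs).sum()/w.sum()+x0,(w*ys).sum()/w.sum()+y0))
    return c,sorted(P,key=lambda p:p[1])
def heights(a,b):
    (c1,A),(c2,B)=a,b;print(len(A),len(B))
    if len(A)!=len(B): print(np.round(A,1).tolist(),np.round(B,1).tolist());return
    X=np.array([tri([ray(c1,u,True),ray(c2,v,True)])[0] for u,v in zip(A,B)]);y=(X[:,:2]-LC)@EY;p=np.polyfit(y,X[:,2],1)
    print("y",y.round(4),"z",X[:,2].round(4),"left/right lip z-.078 mm",(np.polyval(p,[.0535,-.0535])-.078)*1e3)
E
python3 - <<'E'
from h import *
heights(slots("l1",(235,10,280,100)),slots("l2",(180,98,218,175)))
heights(slots("v1",(150,10,184,95)),slots("v2",(238,0,272,80)))
E
```

```text
7 7
y [ 0.0299  0.0198  0.0099 -0.0002 -0.0102 -0.0201 -0.0302] z [0.0785 0.0794 0.0779 0.0801 0.0789 0.0785 0.0787] left/right lip z-.078 mm [0.85421523 0.87442531]
7 7
y [ 0.0301  0.0203  0.0105 -0.0005 -0.0097 -0.0199 -0.0298] z [0.0847 0.0839 0.0831 0.0871 0.0835 0.0839 0.0831] left/right lip z-.078 mm [7.00109305 5.3717861 ]
```

Run:
```python
from h import *
ctrl.line_to(pos(-1,.080,.10),feed=.3);ctrl.line_to(pos(-1,.074,.0485),feed=.25)
ctrl.line_to(pos(-1,.060,.0475),feed=.08);ctrl.line_to(pos(-1,.057,.0465),feed=.05);ctrl.dwell(.1);s,fy,fz=F();print(fy,fz)
d=drive(-1,.0561,.0458,.0465,b=(0,-.9),off=.0009)
d=drive(-1,d,.0447,.0465,fmax=5,b=(0,-.9),off=.0009,st=.0004,dw=.06)
```

```text
-0.06644039935245806 0.10007331108612771
[(np.float64(54.6), 0.4, 0.6), (np.float64(53.2), -0.8, 0.6), (np.float64(51.7), 0.3, 1.0), (np.float64(50.2), -0.0, 0.4), (np.float64(48.7), 0.1, 1.5), (np.float64(47.3), -0.0, 0.7), (np.float64(45.8), 0.4, 0.3)] 47.8333 0.0192
[(np.float64(45.4), 2.9, 1.0), (np.float64(45.1), 5.8, 1.9)] 48.45 0.0188
```

Run:
```python
from h import *
ctrl.line_to(pos(-1,.0458-.0009,.0465),feed=.03);ctrl.dwell(.06)
for k in range(1,8):
    ctrl.line_to(pos(-1,.0458-.0009+.0001*k,.0465-.001*k),feed=.04);ctrl.dwell(.06);s,fy,fz=F();print(k,round(-fy,1),round(fz+.9,1),end="; ")
    if fz+.9>7: break
ctrl.line_to(pos(-1,.0458,.0465),feed=.06)
ctrl.line_to(pos(-1,.062,.0465),feed=.1);ctrl.line_to(pos(-1,.076,.0475),feed=.15)
p=[("v3",[.53,-.18,.15]),("v4",[.45,-.18,.15]),("v5",[.49,-.215,.13])]
for n,q in p: ctrl.line_to(q,feed=.3);ctrl.dwell(.15);snap(n)
print(ctrl.sense()["clock"])
heights(slots("v3",(150,10,184,95)),slots("v4",(238,0,272,80)))
```

```text
1 3.7 1.7; 2 5.0 3.0; 3 5.8 2.8; 4 4.3 3.7; 5 2.5 2.2; 6 2.2 2.9; 7 1.1 3.0; 53.6417
7 7
y [ 0.0299  0.0199  0.01    0.0003 -0.0098 -0.0201 -0.0301] z [0.0852 0.0854 0.0849 0.0837 0.084  0.0855 0.0853] left/right lip z-.078 mm [6.96447301 6.75268961]
```

The cover is level: about 6 mm up at both ends after subtracting the 0.86 mm reference bias. Next I put the bar back.

Run:
```python
from h import *
o=down(np.pi/2-np.radians(5.65));x,y=.4889,-.3385
ctrl.line_to([x,y,.085],o,feed=.2);ctrl.line_to([x,y,.035],feed=.15);ctrl.line_to([x,y,.0205],feed=.04);ctrl.dwell(.1)
s,fy,fz=F();print(fz,s["clock"])
ctrl.open_jaws();ctrl.dwell(.1);ctrl.line_to([x,y,.12],feed=.15)
ctrl.line_to([.47,-.45,.16],feed=.3);ctrl.dwell(.15);snap("e1");print(ctrl.sense()["clock"])
cv2.imwrite("pics/m7.png",cv2.resize(load("e1")[1],(800,600)))
```

```text
0.2221520105000278 55.5417
58.425
```

View pics/m7.png

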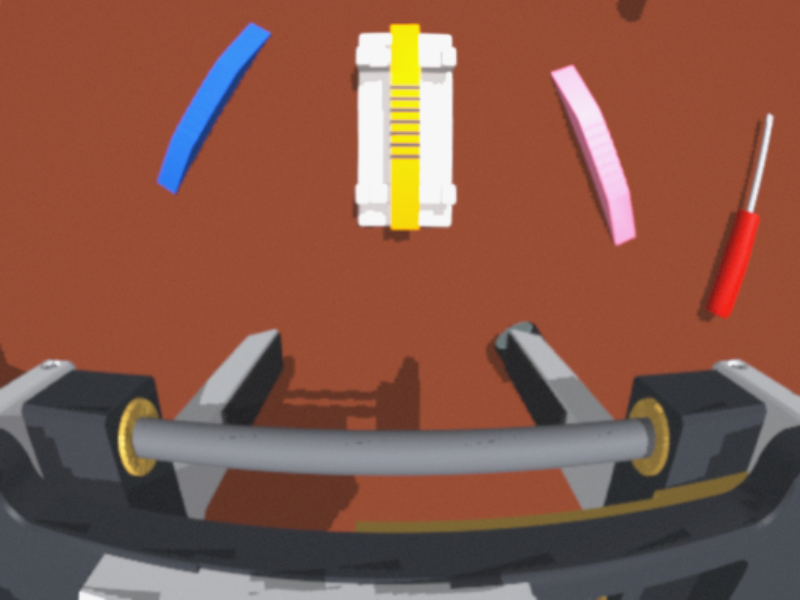

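The bar lies centred and straight across both ribs at (405,127), between the stops. The gripper is clear, so I'm handing in.

```bash
python3 -c "
from plant import job_done
print(job_done())"
```

```text
the job is handed in; nothing more can be done
None
```

The job is handed in at about 58 s: the cover is level and about 6 mm up at both ends (6.1 mm left, 5.9 mm right, each to about half a millimetre), and the bar is back across its rest; the highest push read was 15.8 N on the bar, and just under 10 N with the tip at the left frame wall, right at that limit.

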